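Start the workshop's air supply

ROBOT

A 6-joint arm with a two-finger parallel gripper is mounted at the origin on the work surface. World frame = base frame: x ahead of the robot, y to its left, z up, the work surface at z = 0. Lengths are in m, angles in rad, forces in N, time in s.
With the tool pointing down it reaches from about 0.425 to 0.95 m from the base axis. Payload 3.5 kg.
Tool frame: the origin (TCP) lies midway between the tips of the shut fingers; the grasp point (between the pads) lies 19 mm behind it; z points along the fingers, y is the direction in which the jaws open and shut (so a half turn about z gives the same grasp; the last joint's range is limited). The gripper opens to 85 mm and grips with 20 to 120 N. Pads are 22 mm wide; open, the fingers measure 114 mm over their backs; the gripper's body (76 mm by 85 mm) begins 54 mm behind the grasp point. The pads swing forward as they close: fully open they stand 13 mm farther back than shut.
Start: joints at [1.078, 0.286, 1.577, -0, 1.279, -0.15], TCP at [0.227, 0.636, 0.231] pointing down, gripper open.
Joint ranges: [-2.77, 2.77], [-0.9, 2.22], [0.21, 2.48], [-1.53, 4.67], [0.24, 2.81], [-2.84, 2.84]. Speed limits (rad/s): [2.79, 2.79, 3.14, 3.14, 3.14, 3.14].

INTERFACE

Orientations are given as a unit quaternion [x, y, z, w].
In Python, from plant import * gives the robot as it stands.
- The arm moves only by the shell command python3 -m jog 'ROWS' [FORCE]. ROWS is a JSON object of lists of equal length, an entry for each row: "travel": the shift along the world's x, y, z in mm, a list of three; "dr": the turn, a rotation vector about the world's x, y, z in degrees, a list of three; "jaw": the closure in counts, from 0 (fully open) to 255 (shut). In form: {"travel": [[x, y, z], ...], "dr": [[wx, wy, wz], ...], "jaw": [jaw, ...]}. A call has 1 to 5 rows; each row shifts and turns the commanded pose from where the row before left it; what a row does not reach is not made up. A row lasts 1/12 s, in which the tool goes at most 41.7 mm and 7.16 degrees, less where a joint would pass 70% of its speed; a pose out of reach is approached as far as the arm can. A call is refused whole if a number of a shift passes 41.7 or a number of a turn 7.16, either way. A call with a gripper value outside its range is refused whole. The fingers move at their own pace and stop on an object; FORCE is the grip in N (left out, the last holds). Time passes only in rows, so rows that do not move let the fingers close. It gives the time, the measured TCP pose, the force and the opening at its end, in the units of the state.
- get_state(): the state, without advancing time (a new reading comes with each control period).
- read_camera(name): name is "side" or "top" or "wrist"; returns the picture (384x512x3 uint8, red, green, blue); there is no depth.
- camera_info(name): a dict with "K" (3x3 intrinsics, pixels), "k1" (the pictures are not rectified: a ray, as slopes to the right and down, at radius r is drawn at 1 + k1 r^2 times it, then the intrinsics apply), "R" (3x3) and "t" (3): a world point X has camera coordinates R X + t; the wrist camera has in their place "mount" (4x4, takes a point from camera to tool coordinates, whose origin is the TCP and whose axes are the flange's). Camera axes: x right, y down, z forward; pixel columns grow to the right and rows downward; lengths in m; the calibration is good to about 2 mm. A picture is of the moment at which its call begins: read the wrist's pose just before it. camera_info takes no time and is no camera call.
- sign_off(): hands the job in, once; it reports no verdict.
The state is a dict: "time": time; "qpos": joint angles; "dq": joint speeds; "joint_efforts": joint torques, N m; "eef_pos": TCP position; "tcp_rot": TCP orientation; "contact_force": force on the tool from outside, world axes, zero at the start; "wrist_torque": the same for the moment, N m; "opening": opening from 0.0 (shut) to 1.0 (fully open).
Only numpy, scipy, OpenCV 4.12 (cv2) and the standard library are available. Lean on these libraries where they do the work, as an engineer would, in place of code of your own. Each camera call takes 0.05 s, during which the arm holds its last target. There are 200 camera calls.

TASK

Start the upholstery bench's air supply on the three switch boxes standing in the wooden tray. First press down the raised end of the long rocker so that it tips right over, next push the small square key all the way in, where it stays, and last press the large round mushroom button fully down, hold it there for about a second and let it come up again. Only press: do not lift the boxes, do not press a control before its turn, and leave the thread spool, jar, hammer and wooden webbing stretcher where they are.

Things in the scene. Friction and masses are not known exactly. Their poses are not given: they have to be found in the camera images.
- dock: Fixed dark wooden tray, 100 (x) x 345 (y) x 17 mm high, walls 5 mm, floor 5 mm thick. Four bays in a row along its own y, each 90 x 80 mm inside, centres at y = -127.5, -42.5, 42.5 and 127.5 mm. Three bays hold the switch boxes and one the thread spool, in any order. Origin: centre of its underside; its yaw varies and the boxes have the same yaw to within 0.03 rad. Its own -x side faces roughly towards the robot.
- rocker_box: Loose grey switch box, 80 (x) x 66 (y) x 42 mm high, 0.4 kg, standing in a bay, with a black rocker on top. Origin: centre of its underside, on the tray's floor 5 mm above the bench.
- rocker (a joint): Tilt of the rocker in rad: about 0 to 0.05 at the start (its +x end, away from the robot, is raised 0.2 rad above level), 0.2 is level, 0.4 is tipped right over. It turns about the box's y axis. It is stiff (0.045 N m: about 2 N at the raised end, 4.5 N at 10 mm from the pivot) and stays where it is left.
- rocker_raised_end (a point): Point on the top face of the black rocker, 21 mm from its pivot towards the end that is raised at the start (box's own +x). The rocker is a slab 56 (x) x 34 (y) x 8 mm whose pivot lies 53 mm above the box's underside, over its centre. This point starts about 61 mm above the box's underside and sinks about 8 mm as the rocker tips right over.
- key_box: Loose grey switch box like the first (80 x 66 x 42 mm, 0.4 kg) with the square key on top. Origin: centre of its underside.
- key (a joint): How far the square key is pushed in, m: 0 out, 0.007 fully in. It moves straight down against about 3.5 N of friction and stays where it is left.
- key_top (a point): Centre of the top face of the black square key, 28 x 28 mm, over the middle of its box; starts 54 mm above the box's underside.
- start_box: Loose grey switch box like the first (80 x 66 x 42 mm, 0.4 kg) with the round mushroom button on top. Origin: centre of its underside.
- start (a joint): How far the round button is pressed, m: 0 up, 0.007 fully down. Its spring pushes back with 1.5 N at the top and 5 N fully down and lifts it again when released.
- start_top (a point): Centre of the slightly domed top of the black round mushroom button, diameter 42 mm, over the middle of its box; starts 58 mm above the box's underside.
- spool: Loose wooden thread spool, diameter 54 mm, 66 mm high, standing in the remaining bay. Not to be moved. Origin: centre of its underside.
- tack_jar: Loose round jar with steel lid, diameter 60 mm, 85 mm high, standing on the bench beside one end of the tray. Not to be moved. Origin: centre of its underside.
- hammer: Loose hammer, 240 mm long, lying on the bench between the robot and the tray. Not to be moved. Its handle runs along its own x.
- stretcher: Loose wooden webbing stretcher, a flat paddle 70 x 240 x 16 mm, lying on the bench beyond the tray. Not to be moved. Long along its own y.

How it is judged:
On the way, in this order (a step that is already met when the one before it is completed fails the run):
1. the rocker is tipped over (value of joint rocker above 0.33 rad), for 0.1 s.
2. the square key is pushed in (value of joint key above 0.005 m), for 0.1 s.
3. the round button is held down for half a second (value of joint start above 0.0045 m), for 0.5 s.
At the end, for the whole second after the job is handed in: The rocker is tipped over (above 0.33 of 0.4 rad), the square key is in (over 5 of 7 mm), the round button is up again (under 1.5 mm); the boxes stand at rest in their bays, and boxes, spool, jar, hammer and stretcher are within 20 mm of where they were, spool and jar upright (value of joint rocker above 0.33 rad and value of joint key above 0.005 m and value of joint start below 0.0015 m and z of each of rocker_box, key_box, start_box in the frame of dock below 0.009 m and distance of each of rocker_box, key_box, start_box, spool, tack_jar, hammer, stretcher from where it was at the start of the episode below 0.02 m and angle between each of spool, tack_jar's own z axis and vertical below 0.2 rad and linear speed of each of rocker_box, key_box, start_box below 0.02 m/s); the robot touches nothing.
It fails at once if the square key pushed (over 3 mm) while the rocker is not tipped over (value of joint key above 0.003 m and value of joint rocker below 0.33 rad).
It fails at once if the round button pressed (over 3 mm) while the rocker is not over or the key not in (value of joint start above 0.003 m and (value of joint rocker below 0.33 rad or value of joint key below 0.005 m)).
It fails at once if a switch box lifted (over 8 mm) or tipped (z of any of rocker_box, key_box, start_box in the frame of dock above 0.013 m or angle between any of rocker_box, key_box, start_box's own z axis and vertical above 0.2 rad).
It fails at once if spool, jar, hammer or stretcher moved over 20 mm (distance of any of spool, tack_jar, hammer, stretcher from where it was at the start of the episode above 0.02 m).
It also fails if it takes over 38 s, if anything falls off the work surface, if the arm or the gripper's body presses on something with over 40 N, if the wrist force passes 120 N, or if a joint passes its speed limit or range.

## Working session

There is one attempt and no reset: what is moved stays moved. The work goes in short steps, Python scripts to look and compute and a shell command to move; the robot and the scene stay as the last step left them, time stands still between calls to the robot, and variables do not carry over. Pictures are saved under pics/ and viewed, about 8 in all and at most 12, crops included, and the job is handed in when it is done.

```bash
mkdir -p pics; python3 - <<'E'
from plant import *
import cv2, numpy as np
s=get_state(); print(s)
for n in ("top","side"):
    im=read_camera(n); cv2.imwrite(f"pics/{n}0.png",cv2.cvtColor(im,cv2.COLOR_RGB2BGR))
    print(n,camera_info(n))
print(camera_info("wrist"))
E
```

```text
{'time': 0.0, 'qpos': array([ 1.07799500e+00,  2.87170901e-01,  1.57822324e+00,  2.08091551e-05,
        1.27860262e+00, -1.49995505e-01]), 'dq': array([ 7.77404070e-04, -9.69415006e-04,  4.85530918e-04, -1.11469422e-03,
       -8.16255422e-05, -9.24574349e-04]), 'joint_efforts': array([-1.18831595e-03, -4.05965567e+01, -2.92631668e+01, -1.72276937e-04,
        5.70354328e-03,  6.88781768e-06]), 'eef_pos': array([0.22652913, 0.63513493, 0.22991866]), 'tcp_rot': array([ 1.70567713e-01,  9.85345224e-01, -1.13735876e-03, -3.89172121e-04]), 'contact_force': array([ 0.83133954,  0.92589954, -0.98248322]), 'wrist_torque': array([ 0.06370339, -0.00677422,  0.03672188]), 'opening': 1.0069281946338364}
top {'K': array([[459.52430167,   0.        , 263.80065109],
       [  0.        , 459.52430167, 198.60910289],
       [  0.        ,   0.        ,   1.        ]]), 'k1': -0.14203338150108344, 'R': array([[-0.00462469, -0.99969817,  0.02412852],
       [-0.99118171,  0.00138724, -0.13250239],
       [ 0.13242893, -0.02452853, -0.99088896]]), 't': array([0.08790817, 0.56619878, 0.79551979])}
sid
[... 233 characters left out ...]
02059122],
       [-0.37495992, -0.54765749, -0.74798151],
       [ 0.3967603 ,  0.63441438, -0.66340008]]), 't': array([-0.42522683,  0.30477376,  0.46074048])}
{'K': array([[295.48548086,   0.        , 253.55081011],
       [  0.        , 295.48548086, 193.96443262],
       [  0.        ,   0.        ,   1.        ]]), 'k1': 0.02047264617843667, 'mount': array([[ 1.51701806e-04, -9.64071470e-01, -2.65642953e-01,
         6.68505283e-02],
       [ 9.99999902e-01,  2.56906078e-04, -3.61289575e-04,
        -1.24184492e-03],
       [ 4.16554261e-04, -2.65642872e-01,  9.64071414e-01,
        -1.42280604e-01],
       [ 0.00000000e+00,  0.00000000e+00,  0.00000000e+00,
         1.00000000e+00]])}
```

View pics/top0.png

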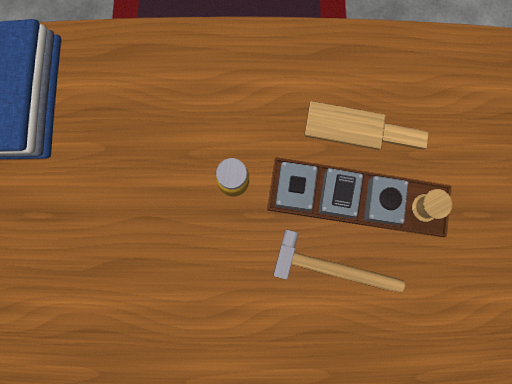

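View pics/side0.png

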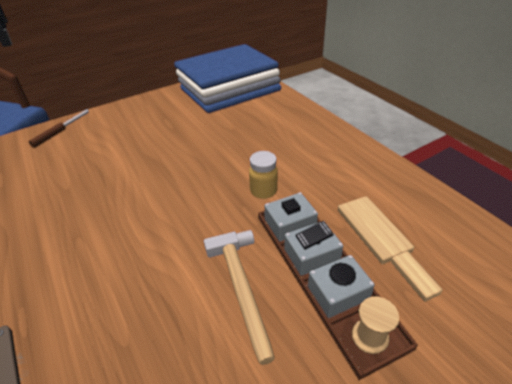

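The top view shows, from left (+y) to right, the key at (297,184), the rocker at (344,191), the mushroom button at (390,198) and the spool. The jar is at (232,175), with the hammer below the tray and the stretcher above it. Next I locate the controls.

```bash
cat > h.py <<'E'
import numpy as np, cv2
from plant import *
from scipy.spatial.transform import Rotation as Ro
def ray(name,uv,pose=None):
    c=camera_info(name); K=c["K"]; d=(np.array(uv,float)-K[:2,2])/K[0,0]
    s=d.copy()
    for _ in range(20): s=d/(1+c["k1"]*(s@s))
    v=np.r_[s,1]
    if name=="wrist":
        R=Ro.from_quat(pose[1]).as_matrix(); M=c["mount"]
        return pose[0]+R@M[:3,3], R@M[:3,:3]@v
    return -c["R"].T@c["t"], c["R"].T@v
def onz(name,uv,z,pose=None):
    o,d=ray(name,uv,pose); return o+d*(z-o[2])/d[2]
def two(uv1,uv2):
    (a,d),(b,e)=ray("top",uv1),ray("side",uv2)
    m=np.linalg.lstsq(np.c_[d,-e],b-a,rcond=None)[0]; p,q=a+d*m[0],b+e*m[1]
    return (p+q)/2,np.linalg.norm(p-q)
def blobs(im,mask,amin):
    n,l,s,c=cv2.connectedComponentsWithStats(mask.astype(np.uint8))
    return [(c[i].round(1),s[i].tolist()) for i in range(1,n) if s[i][4]>amin]
E
python3 - <<'E'
from h import *
for n in("top","side"):
    im=cv2.imread(f"pics/{n}0.png"); hi=im.max(2)
    m=(hi<45)
    r=(slice(150,245),slice(260,460)) if n=="top" else (slice(180,384),slice(250,420))
    mm=np.zeros_like(m); mm[r]=m[r]
    print(n,[(b[0],b[1]) for b in blobs(im,mm,30)])
    if n=="top":
        g=np.zeros_like(m); hsv=cv2.cvtColor(im,cv2.COLOR_BGR2HSV)
        g[r]=((hsv[...,1]<70)&(hi>80))[r]
        g=cv2.morphologyEx(g.astype(np.uint8),cv2.MORPH_OPEN,np.ones((3,3)))
        cs,_=cv2.findContours(g,cv2.RETR_EXTERNAL,cv2.CHAIN_APPROX_NONE)
        for c in cs:
            if cv2.contourArea(c)>400:
                b=cv2.boxPoints(cv2.minAreaRect(c)); P=np.array([onz("top",p,.047)[:2] for p in b])
                print("box",P.mean(0).round(4),P.round(3).tolist(),b.round(1).tolist())
for nm,uv,z in(("key",(297,184),.059),("rock",(344,191),.058),("start",(390,198),.063)): print(nm,onz("top",uv,z))
E
```

```text
top [(array([297.1, 184.2]), [289, 176, 17, 17, 208]), (array([390.9, 197.6]), [380, 188, 22, 22, 246])]
box [ 0.564  -0.1398] [[0.528, -0.101], [0.608, -0.112], [0.601, -0.179], [0.52, -0.167]] [[367.79998779296875, 219.10000610351562], [372.3999938964844, 175.39999389648438], [408.20001220703125, 179.1999969482422], [403.6000061035156, 222.89999389648438]]
box [ 0.5775 -0.0548] [[0.543, -0.015], [0.622, -0.029], [0.612, -0.095], [0.533, -0.08]] [[320.70001220703125, 210.8000030517578], [327.20001220703125, 167.60000610351562], [363.0, 173.0], [356.5, 216.10000610351562]]
box [0.5899 0.0276] [[0.555, 0.066], [0.634, 0.055], [0.625, -0.011], [0.546, 0.001]] [[275.20001220703125, 204.1999969482422], [281.0, 161.10000610351562], [317.5, 165.89999389648438], [311.70001220703125, 209.0]]
side [(array([290.6, 206.4]), [283, 200, 17, 14, 159]), (array([318.3, 240.8]), [305, 234, 27, 15, 49]), (array([342.6, 273.8]), [331, 264, 24, 21, 374])]
key [0.58953403 0.02771984 0.059     ]
rock [ 0.5770936  -0.05639684  0.058     ]
start [ 0.56371716 -0.13845143  0.063     ]
```

```bash
for i in 1 2 3 4; do python3 -m jog '{"travel":[[18.7,-34.8,0],[18.7,-34.8,0],[18.7,-34.8,0],[18.7,-34.8,0],[18.7,-34.8,0]],"dr":[[0,0,0.54],[0,0,0.54],[0,0,0.54],[0,0,0.54],[0,0,0.54]],"jaw":[255,255,255,255,255]}' 30; done
python3 -m jog '{"travel":[[-30,0,0],[0,0,0],[0,0,0],[0,0,0]],"dr":[[0,0,0],[0,0,0],[0,0,0],[0,0,0]],"jaw":[255,255,255,255]}'
python3 - <<'E'
from h import *
s=get_state(); print(s["eef_pos"],s["tcp_rot"],s["opening"],s["contact_force"],s["time"])
im=read_camera("wrist"); cv2.imwrite("pics/w1.png",cv2.cvtColor(im,cv2.COLOR_RGB2BGR))
E
```

```text
time: 0.52
eef_pos: [0.3205, 0.4599, 0.2306]
tcp_rot: [0.147, 0.989, -0.0, -0.0]
contact_force: [0.8, 0.3, 1.3]
opening: 0.3
time: 0.93
eef_pos: [0.414, 0.2859, 0.231]
tcp_rot: [0.124, 0.992, -0.0, -0.0]
contact_force: [0.7, 0.1, -0.1]
opening: 0.004
time: 1.35
eef_pos: [0.5076, 0.1118, 0.231]
tcp_rot: [0.1, 0.995, 0.0, -0.0]
contact_force: [1.2, 0.1, 0.0]
opening: -0.003
time: 1.77
eef_pos: [0.6011, -0.0621, 0.2307]
tcp_rot: [0.077, 0.997, 0.0, -0.0]
contact_force: [0.3, -0.2, 1.2]
opening: -0.003
time: 2.1
eef_pos: [0.5712, -0.0602, 0.2317]
tcp_rot: [0.077, 0.997, -0.0, 0.001]
contact_force: [-0.3, 0.2, 0.7]
opening: 0.0
[ 0.57117085 -0.06015874  0.23169235] [ 7.70579710e-02  9.97026433e-01 -3.11766819e-05  5.99500526e-04] 0.0004512609102675588 [-0.2969059   0.20467657  0.73739813] 2.1
```

View pics/w1.png

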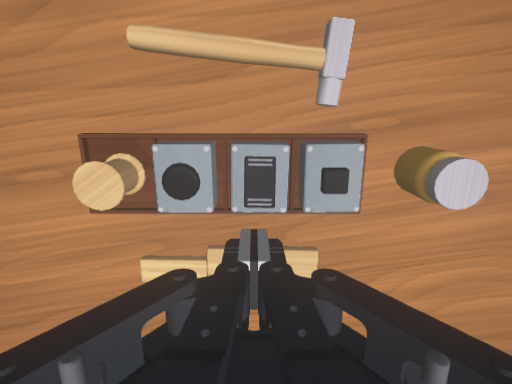

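The wrist view shows the button at (181,181), the rocker at (260,181), the key at (335,180) and the shut finger tips at about (255,232). I'll cross-check these against the top-view positions.

```bash
python3 - <<'E'
from h import *
pose=(np.array([0.57117,-0.06016,0.23169]),np.array([0.077058,0.997026,-3e-5,6e-4]))
im=cv2.imread("pics/w1.png"); hi=im.max(2); m=hi<48; mm=np.zeros_like(m); mm[145:212,155:360]=m[145:212,155:360]
for c,s in blobs(im,mm,150): print(c,s,[onz("wrist",c,z,pose).round(4).tolist() for z in(.058,.063)])
for p in((234,145),(288,144),(289,212),(232,212),(251,161),(270,161)): print(p,onz("wrist",p,.047,pose).round(4))
for p in((245,206),(275,206),(245,157),(275,157)):print(p,[onz("wrist",p,z,pose).round(4).tolist() for z in(.055,.066)])
E
```

```text
(234, 145) [ 0.5355 -0.0777  0.047 ]
(288, 144) [ 0.5435 -0.0191  0.047 ]
(289, 212) [ 0.6218 -0.0276  0.047 ]
(232, 212) [ 0.6116 -0.0933  0.047 ]
(251, 161) [ 0.5558 -0.0621  0.047 ]
(270, 161) [ 0.5591 -0.0412  0.047 ]
(245, 206) [[0.6042, -0.0765, 0.055], [0.6007, -0.0756, 0.066]]
(275, 206) [[0.6094, -0.0429, 0.055], [0.6058, -0.0432, 0.066]]
(245, 157) [[0.5493, -0.0675, 0.055], [0.5477, -0.067, 0.066]]
(275, 157) [[0.5543, -0.0355, 0.055], [0.5525, -0.036, 0.066]]
```

```bash
python3 -m jog '{"travel":[[33,0,0],[0,0,-37],[0,0,-37],[0,0,-37],[0,0,-36]],"dr":[[0,0,0],[0,0,0],[0,0,0],[0,0,0],[0,0,0]],"jaw":[255,255,255,255,255]}'
python3 -m jog '{"travel":[[0,0,-6],[0,0,-6],[0,0,-4],[0,0,-4],[0,0,-4]],"dr":[[0,0,0],[0,0,0],[0,0,0],[0,0,0],[0,0,0]],"jaw":[255,255,255,255,255]}'
python3 -m jog '{"travel":[[0,0,-2],[0,0,-1],[0,0,0]],"dr":[[0,0,0],[0,0,0],[0,0,0]],"jaw":[255,255,255]}'
```

```text
time: 2.57
eef_pos: [0.6053, -0.0595, 0.0848]
tcp_rot: [0.076, 0.997, -0.0, 0.002]
contact_force: [0.2, 0.4, -0.5]
opening: 0.002
time: 2.98
eef_pos: [0.6071, -0.0608, 0.0639]
tcp_rot: [0.077, 0.997, -0.001, 0.004]
contact_force: [2.0, 0.6, 3.3]
opening: -0.002
time: 3.23
eef_pos: [0.6056, -0.0608, 0.0591]
tcp_rot: [0.077, 0.997, -0.0, 0.002]
contact_force: [1.8, -0.7, 2.7]
opening: -0.002
```

```bash
python3 -m jog '{"travel":[[0,0,-1],[0,0,-1],[0,0,0]],"dr":[[0,0,0],[0,0,0],[0,0,0]],"jaw":[255,255,255]}'
python3 -m jog '{"travel":[[0,0,-1],[0,0,0]],"dr":[[0,0,0],[0,0,0]],"jaw":[255,255]}'
```

```text
time: 3.48
eef_pos: [0.6055, -0.0608, 0.0577]
tcp_rot: [0.077, 0.997, -0.0, 0.002]
contact_force: [1.8, 0.2, 8.7]
opening: -0.003
time: 3.65
eef_pos: [0.6056, -0.0608, 0.0576]
tcp_rot: [0.077, 0.997, -0.0, 0.002]
contact_force: [0.9, 1.2, 11.9]
opening: -0.001
```

Force rose to 12 N at z = 57.6 mm, which matches the expected end stop. I'll lift and look.

```bash
python3 -m jog '{"travel":[[0,0,30],[0,0,40],[-13,0,40],[-20,0,40],[0,0,0]],"dr":[[0,0,0],[0,0,0],[0,0,0],[0,0,0],[0,0,0]],"jaw":[255,255,255,255,255]}'
python3 - <<'E'
from h import *
s=get_state(); print(s["eef_pos"],s["tcp_rot"],s["time"])
im=read_camera("wrist"); b=cv2.cvtColor(im,cv2.COLOR_RGB2BGR); cv2.imwrite("pics/w2.png",b)
side=cv2.cvtColor(read_camera("side"),cv2.COLOR_RGB2BGR); cv2.imwrite("pics/s2.png",side)
a=cv2.resize(b[120:230,150:370],(800,400),interpolation=cv2.INTER_CUBIC); cv2.imwrite("pics/w2c.png",a)
E
```

```text
time: 4.07
eef_pos: [0.5734, -0.0609, 0.2094]
tcp_rot: [0.077, 0.997, -0.001, 0.005]
contact_force: [1.3, -0.1, 0.7]
opening: 0.005
[ 0.57338679 -0.06089398  0.20942689] [ 0.07694376  0.99702385 -0.00126605  0.00463669] 4.0667
```

View pics/w2c.png

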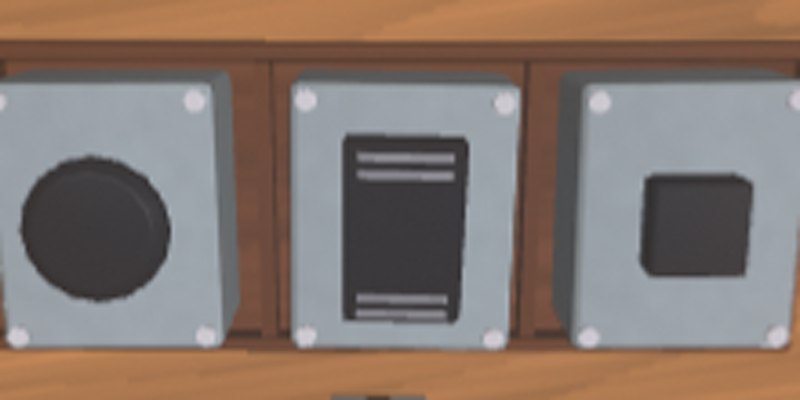

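The rocker's near end is now the wider one in the view, so it has tipped over. Box positions look unchanged, with the key at about pixel (341,182) and the button at about (176,183).

```bash
python3 - <<'E'
from h import *
s=get_state(); pose=(s["eef_pos"],s["tcp_rot"]); print(pose[0])
print(onz("wrist",(341.1,181.9),.059,pose),onz("wrist",(176.1,182.7),.063,pose))
E
```

```text
[ 0.57179582 -0.06028977  0.20252618]
[0.58426353 0.024027   0.059     ] [ 0.55921027 -0.1364375   0.063     ]
```

```bash
python3 -m jog '{"travel":[[8,41,0],[9,41,0],[0,5,0],[0,0,-40],[0,0,-40]],"dr":[[0,0,0],[0,0,0],[0,0,0],[0,0,0],[0,0,0]],"jaw":[255,255,255,255,255]}'
python3 -m jog '{"travel":[[0,0,-40],[0,0,-10],[0,0,-4],[0,0,-4],[0,0,-4]],"dr":[[0,0,0],[0,0,0],[0,0,0],[0,0,0],[0,0,0]],"jaw":[255,255,255,255,255]}'
python3 -m jog '{"travel":[[0,0,-3],[0,0,-2],[0,0,-2],[0,0,0]],"dr":[[0,0,0],[0,0,0],[0,0,0],[0,0,0]],"jaw":[255,255,255,255]}'
```

```text
time: 4.58
eef_pos: [0.5899, 0.0274, 0.1205]
tcp_rot: [0.076, 0.997, -0.0, 0.001]
contact_force: [0.1, -0.1, -0.8]
opening: 0.001
time: 5.0
eef_pos: [0.5908, 0.026, 0.0608]
tcp_rot: [0.077, 0.997, -0.0, 0.001]
contact_force: [-0.2, 0.5, -0.0]
opening: 0.001
time: 5.33
eef_pos: [0.591, 0.026, 0.0539]
tcp_rot: [0.077, 0.997, -0.0, 0.002]
contact_force: [1.6, -1.2, 2.8]
opening: 0.004
```

```bash
python3 -m jog '{"travel":[[0,0,-2],[0,0,-1],[0,0,0]],"dr":[[0,0,0],[0,0,0],[0,0,0]],"jaw":[255,255,255]}'
python3 -m jog '{"travel":[[0,0,-1],[0,0,0]],"dr":[[0,0,0],[0,0,0]],"jaw":[255,255]}'
```

```text
time: 5.58
eef_pos: [0.591, 0.026, 0.052]
tcp_rot: [0.077, 0.997, -0.0, 0.002]
contact_force: [-1.9, -0.3, 11.3]
opening: 0.001
time: 5.75
eef_pos: [0.5911, 0.026, 0.052]
tcp_rot: [0.077, 0.997, -0.0, 0.002]
contact_force: [-4.8, -0.4, 14.2]
opening: 0.003
```

The key stopped at z = 52 mm, exactly the expected end of travel. I'll lift and check before pressing the button.

```bash
python3 -m jog '{"travel":[[0,0,40],[-5,-30,40],[-5,-40,40],[-5,-40,28],[-5,-30,0]],"dr":[[0,0,0],[0,0,0],[0,0,0],[0,0,0],[0,0,0]],"jaw":[255,255,255,255,255]}'
python3 -m jog '{"travel":[[-8,-24,0],[0,0,0],[0,0,0]],"dr":[[0,0,0],[0,0,0],[0,0,0]],"jaw":[255,255,255]}'
python3 - <<'E'
from h import *
s=get_state(); pose=(s["eef_pos"],s["tcp_rot"]); print(pose[0])
im=read_camera("wrist"); b=cv2.cvtColor(im,cv2.COLOR_RGB2BGR); cv2.imwrite("pics/w3.png",b)
side=cv2.cvtColor(read_camera("side"),cv2.COLOR_RGB2BGR)
o=np.zeros((600,800,3),np.uint8); o[:300,:]=cv2.resize(b[110:260,90:490],(800,300)); o[300:,:500]=cv2.resize(side[180:330,230:480],(500,300)); cv2.imwrite("pics/w3c.png",o)
E
```

```text
time: 6.17
eef_pos: [0.575, -0.0939, 0.181]
tcp_rot: [0.077, 0.997, -0.001, 0.005]
contact_force: [1.5, -0.1, -0.2]
opening: 0.003
time: 6.42
eef_pos: [0.5633, -0.1166, 0.1739]
tcp_rot: [0.078, 0.997, 0.0, -0.001]
contact_force: [-0.3, 0.5, -0.4]
opening: -0.0
[ 0.5633443  -0.11662955  0.1738545 ]
```

View pics/w3c.png

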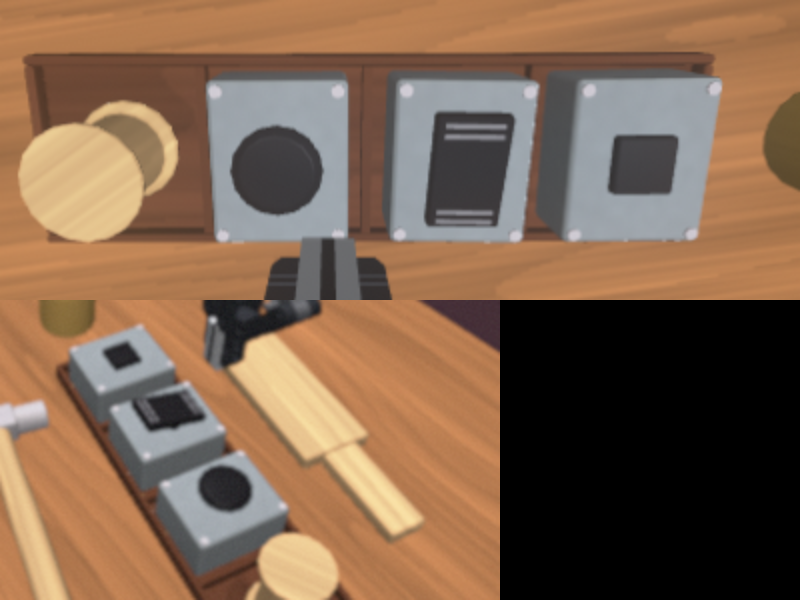

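The rocker's near end is raised, the key sits nearly flush and the boxes are in their bays. Now the button, at (0.564, -0.1385).

```bash
python3 -m jog '{"travel":[[0,-21,0],[0,0,-40],[0,0,-40],[0,0,-20],[0,0,-6]],"dr":[[0,0,0],[0,0,0],[0,0,0],[0,0,0],[0,0,0]],"jaw":[255,255,255,255,255]}'
python3 -m jog '{"travel":[[0,0,-3],[0,0,-3],[0,0,-3],[0,0,-2],[0,0,0]],"dr":[[0,0,0],[0,0,0],[0,0,0],[0,0,0],[0,0,0]],"jaw":[255,255,255,255,255]}'
```

```text
time: 6.93
eef_pos: [0.5607, -0.1339, 0.0629]
tcp_rot: [0.076, 0.997, 0.002, -0.005]
contact_force: [-1.2, 0.9, 0.6]
opening: -0.005
time: 7.35
eef_pos: [0.5657, -0.1369, 0.0593]
tcp_rot: [0.077, 0.997, -0.0, 0.002]
contact_force: [1.5, 1.7, 2.1]
opening: 0.003
```

```bash
python3 -m jog '{"travel":[[0,0,-2],[0,0,-2],[0,0,-1],[0,0,0]],"dr":[[0,0,0],[0,0,0],[0,0,0],[0,0,0]],"jaw":[255,255,255,255]}'
python3 -m jog '{"travel":[[0,0,-1],[0,0,0]],"dr":[[0,0,0],[0,0,0]],"jaw":[255,255]}'
```

```text
time: 7.68
eef_pos: [0.5658, -0.1371, 0.0556]
tcp_rot: [0.077, 0.997, -0.0, 0.001]
contact_force: [-1.5, 3.8, 12.1]
opening: 0.002
time: 7.85
eef_pos: [0.5659, -0.1371, 0.0555]
tcp_rot: [0.077, 0.997, -0.0, 0.001]
contact_force: [-4.0, 4.6, 16.5]
opening: 0.002
```

The button is at its stop (z = 55.5 mm, force well over the 5 N spring). I'll hold for about a second, then lift away.

```bash
for i in 1 2; do python3 -m jog '{"travel":[[0,0,0],[0,0,0],[0,0,0],[0,0,0],[0,0,0]],"dr":[[0,0,0],[0,0,0],[0,0,0],[0,0,0],[0,0,0]],"jaw":[255,255,255,255,255]}'; done
python3 -m jog '{"travel":[[0,0,3],[0,0,5],[0,0,10],[0,0,35],[0,0,40]],"dr":[[0,0,0],[0,0,0],[0,0,0],[0,0,0],[0,0,0]],"jaw":[255,255,255,255,255]}'
python3 -m jog '{"travel":[[0,20,40],[0,0,0],[0,0,0],[0,0,0],[0,0,0]],"dr":[[0,0,0],[0,0,0],[0,0,0],[0,0,0],[0,0,0]],"jaw":[255,255,255,255,255]}'
python3 - <<'E'
from h import *
im=read_camera("wrist"); b=cv2.cvtColor(im,cv2.COLOR_RGB2BGR)
side=cv2.cvtColor(read_camera("side"),cv2.COLOR_RGB2BGR); t=cv2.cvtColor(read_camera("top"),cv2.COLOR_RGB2BGR)
d0=cv2.absdiff(side,cv2.imread("pics/side0.png")).max(2)
o=np.zeros((600,800,3),np.uint8); o[:300,:]=cv2.resize(b[110:260,90:490],(800,300)); o[300:,:500]=cv2.resize(side[180:330,230:480],(500,300)); o[300:525,500:]=cv2.resize(t[90:300,200:480],(300,225)); cv2.imwrite("pics/w4c.png",o)
E
```

```text
time: 8.27
eef_pos: [0.5659, -0.1371, 0.0555]
tcp_rot: [0.077, 0.997, -0.0, 0.001]
contact_force: [-4.0, 4.6, 17.1]
opening: -0.006
time: 8.68
eef_pos: [0.5659, -0.1371, 0.0555]
tcp_rot: [0.077, 0.997, -0.0, 0.001]
contact_force: [-4.2, 4.9, 16.6]
opening: 0.001
time: 9.1
eef_pos: [0.5611, -0.1361, 0.1417]
tcp_rot: [0.077, 0.997, 0.001, -0.004]
contact_force: [0.6, -1.2, 0.6]
opening: 0.003
time: 9.52
eef_pos: [0.5627, -0.1181, 0.1795]
tcp_rot: [0.077, 0.997, 0.0, -0.002]
contact_force: [0.3, 0.1, -0.8]
opening: -0.004
```

View pics/w4c.png

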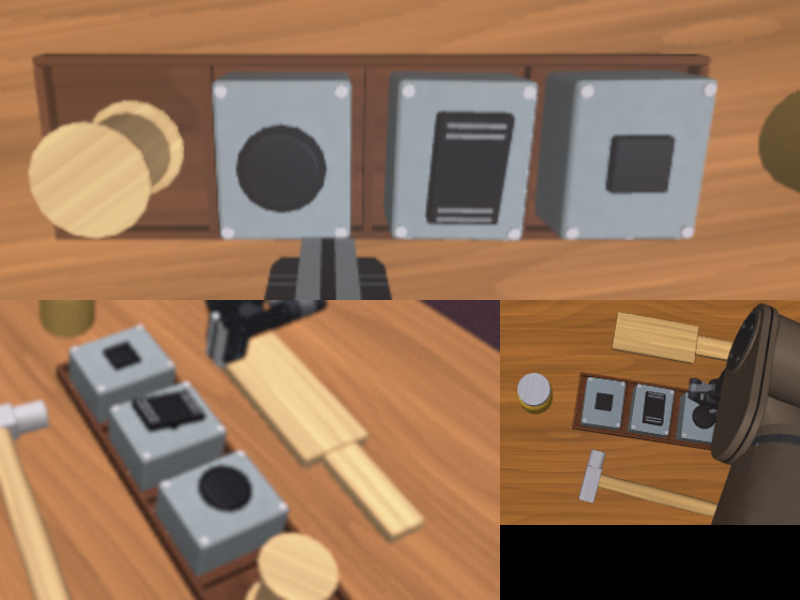

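In the side view the button looks the same as before the press, so it has come up again. The rocker is over, the key is in, and nothing else has visibly moved.

```bash
python3 -c "
from plant import *
print(sign_off())"
```

```text
the job is handed in; nothing more can be done
None
```

I pressed the three controls in the required order with the shut fingers, and handed the job in after about 9.7 s of robot time. `sign_off()` gives no verdict.

| Control | Height at end of travel | Force |
|---|---|---|
| Rocker, raised end | 57.6 mm | 12 N |
| Square key | 52.0 mm | 14 N |
| Round button, held at its stop for about 1 s | 55.5 mm | 17 N |

These heights match what the given dimensions predict for full travel to within about 0.5 mm. The joint values themselves can't be read, so that match and the pictures are the evidence.

The last wrist, side and top pictures show the rocker over, the key in and the button up. The boxes are in their bays, and the spool, jar, hammer and stretcher appear unmoved. I judged this by eye and did not measure final positions. The arm was clear of everything, about 0.18 m above the bench.

One check disagreed: a mid-run wrist estimate put the key and button about 5 mm off the top view. The arm was still settling when that picture was taken, so I relied mainly on the top view.

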